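# Run a fingertip along the bead organiser to shut its lids

### The job

The five flip lids of the bead organiser on the cutting mat have been left ajar. Starting from the red lid and working along the row in order, run the fingertips lightly over the lids so that each one is pressed fully shut, then move clear. Touch gently: do not pick up or shove the organiser, and leave the things around it alone.

Things in the scene. Friction and masses are not known exactly. Their poses are not given: they have to be found in the camera images.
- organiser: Bead organiser: loose low pale-grey box, 235 mm long (x), 64 wide (y), 33 high, about 0.85 kg, flat on a green mat 3 mm thick, at any heading. Origin: on its underside, below the middle of the row of lids. Along x: bare fixed ledge from -125 to -105 mm, then five flip lids 42 mm apart (lid1 starts at -105), then a 5 mm end wall with its outer face at +110.
- row_start (a point): Centre of the top face of the bare finger ledge (20 x 64 mm), next to the red lid; 33 mm above the organiser's underside, flush with the tops of shut lids.
- row_end (a point): Middle of the top of the far end wall, beyond the fifth lid, at the height of the shut lids' tops (33 mm above the underside). The line from row_start to row_end (223 mm) is the organiser's +x and runs along the middle of all the lids.
- lid1 (a joint): Red flip lid 1 from the ledge, 39 mm along the row, 60 across, 3 thick, dark strip on its free edge. Hinged across the row at its edge nearest the ledge; the edge away from the ledge stands up. Angle (rad): 0 shut, its top level with the ledge; larger is more open (starts 0.3 to 0.7). Light friction hinge (0.008 N m, 0.2 N at the free edge): stays where put, no spring or catch.
- lid2 (a joint): Cream flip lid 2 from the ledge, 39 mm along the row, 60 across, 3 thick, dark strip on its free edge. Hinged across the row at its edge nearest the ledge; the edge away from the ledge stands up. Angle (rad): 0 shut, its top level with the ledge; larger is more open (starts 0.3 to 0.7). Light friction hinge (0.008 N m, 0.2 N at the free edge): stays where put, no spring or catch.
- lid3 (a joint): Cream flip lid 3 from the ledge, 39 mm along the row, 60 across, 3 thick, dark strip on its free edge. Hinged across the row at its edge nearest the ledge; the edge away from the ledge stands up. Angle (rad): 0 shut, its top level with the ledge; larger is more open (starts 0.3 to 0.7). Light friction hinge (0.008 N m, 0.2 N at the free edge): stays where put, no spring or catch.
- lid4 (a joint): Cream flip lid 4 from the ledge, 39 mm along the row, 60 across, 3 thick, dark strip on its free edge. Hinged across the row at its edge nearest the ledge; the edge away from the ledge stands up. Angle (rad): 0 shut, its top level with the ledge; larger is more open (starts 0.3 to 0.7). Light friction hinge (0.008 N m, 0.2 N at the free edge): stays where put, no spring or catch.
- lid5 (a joint): Cream flip lid 5 from the ledge, 39 mm along the row, 60 across, 3 thick, dark strip on its free edge. Hinged across the row at its edge nearest the ledge; the edge away from the ledge stands up. Angle (rad): 0 shut, its top level with the ledge; larger is more open (starts 0.3 to 0.7). Light friction hinge (0.008 N m, 0.2 N at the free edge): stays where put, no spring or catch.
- dog: Small white toy dog figurine, 60 x 40 mm, 68 mm tall, standing beside the organiser; leave alone. Origin under its centre.
- pliers: Steel pliers with green handles, 160 mm long (x), 52 mm wide, 12 mm high, lying on the other side of the organiser; leave alone. Origin under the pivot.
- bead_jar: Glass jar with a yellow cap, 48 mm across, 50 mm tall, standing off the ledge end of the organiser; leave alone. Origin under its centre.
- tape_roll: Orange ring of tape, 84 mm across, 18 mm high, lying on the table to the robot's left; leave alone. Origin under its centre.
- glue: White bottle with orange cap, 38 mm across, 110 mm tall, to the robot's right; leave alone. Origin under its centre.
- pot: Blue ceramic cup, 70 mm across, 60 mm tall, to the robot's left; leave alone. Origin under its centre.
- eraser: Pink eraser, 50 x 22 x 13 mm, to the robot's right; leave alone. Origin under its centre.

How it is judged (in metres and radians):
On the way, in this order (a step that is already met when the one before it is completed fails the run):
1. the first (red) lid is pressed shut (within 0.09 rad) (value of joint lid1 below 0.09 rad), for 0.1 s.
2. the second lid is pressed shut (within 0.09 rad) (value of joint lid2 below 0.09 rad), for 0.1 s.
3. the third lid is pressed shut (within 0.09 rad) (value of joint lid3 below 0.09 rad), for 0.1 s.
4. the fourth lid is pressed shut (within 0.09 rad) (value of joint lid4 below 0.09 rad), for 0.1 s.
5. the fifth lid is pressed shut (within 0.09 rad) (value of joint lid5 below 0.09 rad), for 0.1 s.
At the end, for the whole second after the job is handed in: All five lids are within 0.09 rad of shut (free edge within 3.5 mm), closed in order from the red one; the organiser lies flat and still with both ends within 20 mm of where they began; the things around it are within 20 mm of where they began (value of joint each of lid1, lid2, lid3, lid4, lid5 below 0.09 rad and distance of each of row_start, row_end, dog, pliers, bead_jar, tape_roll, glue, pot, eraser from where it was at the start of the episode below 0.02 m and angle between organiser's own z axis and vertical below 0.05 rad and linear speed of organiser below 0.01 m/s); the robot touches nothing.
It fails at once if the organiser is shoved more than 20 mm at either end (distance of any of row_start, row_end from where it was at the start of the episode above 0.02 m).
It fails at once if the organiser is lifted or tipped (height (world z) of organiser above 0.013 m or angle between organiser's own z axis and vertical above 0.15 rad).
It fails at once if the fingers press on the organiser with more than 30 N (contact force between the fingers and organiser above 30 N).
It fails at once if a bystander is moved more than 20 mm (distance of any of dog, pliers, bead_jar, tape_roll, glue, pot, eraser from where it was at the start of the episode above 0.02 m).
It also fails if it takes over 45 s, if anything falls off the work surface, if the arm or the gripper's body presses on something with over 40 N, if the wrist force passes 120 N, or if a joint passes its speed limit or range.

### The arm

A 6-joint arm with a two-finger parallel gripper is mounted at the origin on the work surface. World frame = base frame: x ahead of the robot, y to its left, z up, the work surface at z = 0. Lengths are in mm, angles in rad, forces in N, time in s.
With the tool pointing down it reaches from about 375 to 925 mm from the base axis. Payload 5.7 kg.
Tool frame: the origin (TCP) lies at the very end of the fingers, on their centre line; the grasp point (between the pads) lies 19 mm behind it; z points along the fingers, x is the direction in which the jaws open and shut, and the axes are right-handed (so a half turn about z gives the same grasp; the last joint's range is limited). The gripper opens to 85 mm and grips with 20 to 120 N. Pads are 22 mm wide; open, the fingers measure 114 mm over their backs; the gripper's body (76 mm by 85 mm) begins 54 mm behind the grasp point. The pads swing forward as they close: fully open they stand 13 mm farther back than shut.
Start: joints at [1.227, 0.359, 1.51, -0, 1.272, -0.115], TCP at [136.08, 584.333, 231.267] pointing down, gripper open.
Joint ranges: [-2.97, 2.97], [-1.01, 2.36], [0.21, 2.38], [-0.96, 4.11], [0.2, 2.71], [-2.98, 2.98]. Speed limits (rad/s): [2.39, 2.39, 3.14, 3.14, 3.14, 3.14].

### API

Orientations are given as [roll, pitch, yaw] about the fixed x, y, z axes, in that order (R = Rz(yaw) Ry(pitch) Rx(roll)).
In Python, from workcell import robot gives the robot as it stands.
- The arm moves only by the tool drive_tool, never from a script. Its arguments are lists of equal length, an entry for each row: "grip": the opening, from -1 (shut) to 1 (fully open), so that 0 is half open; "delta_pos": the shift along the tool's x, y, z in units of 500 mm (1.0 is 500 mm), a list of three; "twist": the turn, a rotation vector about the tool's x, y, z in units of 180 degrees (1.0 is 180 degrees), a list of three. A call has 1 to 12 rows; each row is the pose to reach, as a shift and turn from the pose commanded when the call began, along the tool's axes at that moment, turning the shorter way round; what a row does not reach only later rows make up. A row lasts 1/12 s, in which the tool goes at most 41.7 mm and 7.16 degrees, less where a joint would pass 70% of its speed; a pose out of reach is approached as far as the arm can. A call with a number of a shift or a turn outside -1 to 1 is refused whole. A call with a gripper value outside its range is refused whole. The fingers move at their own pace and stop on an object; "force" is the grip in N (left out, the last holds). Time passes only in rows, so rows that repeat a pose let the fingers close. It gives the time, the measured TCP pose, the force and the opening at its end, in the units of the state.
- robot.sense(): the state, without advancing time (a new reading comes with each control period).
- robot.read_camera(name): name is "side" or "top"; returns a dict with "pixels" (384x512x3 uint8, blue, green, red), "K" (3x3 intrinsics, pixels), "R" (3x3) and "t" (3): a world point X has camera coordinates R X + t. Camera axes: x right, y down, z forward; pixel columns grow to the right and rows downward; lengths in mm; the calibration is good to about 2 mm. A picture is of the moment at which its call begins. There is no depth.
- robot.finish_job(): hands the job in, once; it reports no verdict.
The state is a dict: "time": time; "joint_pos": joint angles; "joint_velocities": joint speeds; "effort": joint torques, N m; "tcp_pos": TCP position; "tcp_rot": TCP orientation; "force": force on the tool from outside, world axes, zero at the start; "wrist_torque": the same for the moment, N m; "gripper_width": opening from 0.0 (shut) to 1.0 (fully open).
Only numpy, scipy, OpenCV 4.12 (cv2) and the standard library are available. Lean on these libraries where they do the work, as an engineer would, in place of code of your own. Each camera call takes 0.05 s, during which the arm holds its last target.

## Working session

There is one attempt and no reset: what is moved stays moved. The work goes in short steps, Python scripts to look and compute and a tool call to move; the robot and the scene stay as the last step left them, time stands still between calls to the robot, and variables do not carry over. Pictures are saved under pics/ and viewed, and the job is handed in when it is done.

Besides the shell and the picture viewer there is one more tool, called as a command line: name --argument value ..., lists and objects as JSON in quotes. drive_tool: Moves the arm, as the interface text tells. Shifts and turns lie within -1 to 1; 1 stands for 500 mm of shift or 180 degrees of turn. Its arguments: {"type":"object","properties":{"grip":{"type":"array"},"delta_pos":{"type":"array"},"twist":{"type":"array"},"force":{"type":"number"}},"required":["grip","delta_pos","twist"]}

```bash
mkdir -p pics; ls
cat > h.py <<'E'
import numpy as np, cv2
from workcell import robot
def ray(c,u,v,z):
    K,R,t=map(np.array,(c["K"],c["R"],c["t"]))
    d=R.T@np.linalg.solve(K,[u,v,1.]); o=-R.T@t.ravel()
    return o+d*(z-o[2])/d[2]
E
python3 - <<'E'
from h import *
for n in("top","side"):
    c=robot.read_camera(n); cv2.imwrite(f"pics/{n}0.png",c["pixels"])
    np.savez(n+"0.npz",**c)
    R=np.array(c["R"]);print(n,(-R.T@np.array(c["t"]).ravel()).round(),R.round(2).tolist())
print(robot.sense())
E
```

```text
pics
top [ 316.  -16. 1289.] [[0.01, -1.0, -0.0], [-0.98, -0.01, -0.2], [0.2, 0.0, -0.98]]
side [ 181. -849.  823.] [[0.9, -0.43, -0.01], [-0.27, -0.56, -0.78], [0.33, 0.71, -0.62]]
{'time': 0.1, 'joint_pos': array([ 1.22689340e+00,  3.59454318e-01,  1.51132510e+00,  2.10565440e-05,
        1.27254618e+00, -1.15087642e-01]), 'joint_velocities': array([-0.00019574, -0.00092929, -0.00209889, -0.0006679 ,  0.00281466,
        0.0009443 ]), 'effort': array([-2.30655337e-05, -5.28644443e+01, -2.79351085e+01, -1.23537353e-05,
        5.08860801e-03, -3.03706815e-05]), 'tcp_pos': array([135.87387841, 583.76749176, 230.52462272]), 'tcp_rot': array([-3.14137367e+00,  1.71917413e-03,  1.34197503e+00]), 'force': array([0.07365589, 0.32874632, 0.08178638]), 'wrist_torque': array([-0.00849597, -0.04212542, -0.01776248]), 'gripper_width': 1.0020793819820148}
```

View pics/top0.png

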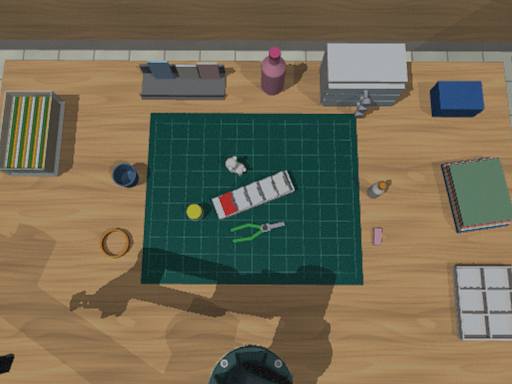

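View pics/side0.png

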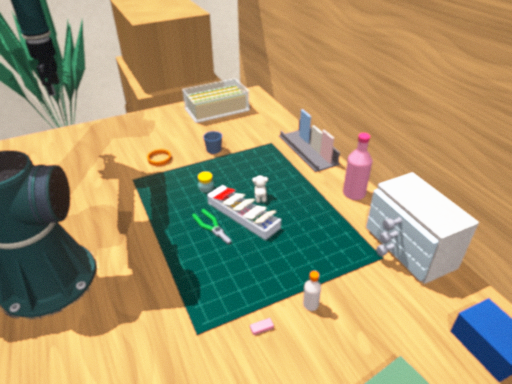

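The top view shows the organiser from about (213,205) at the red ledge end to (294,182). The dog is at (235,165), the jar at (195,212) and the pliers at (258,231). I'll zoom in next.

Run:
```python
import cv2
a=cv2.imread("pics/top0.png")[145:250,180:305]; cv2.imwrite("pics/t1.png",cv2.resize(a,None,fx=6,fy=5.7,interpolation=2))
a=cv2.imread("pics/side0.png")[165:255,185:295]; cv2.imwrite("pics/s1.png",cv2.resize(a,None,fx=6.5,fy=6.5,interpolation=2))
```

```text
(no output)
```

View pics/t1.png

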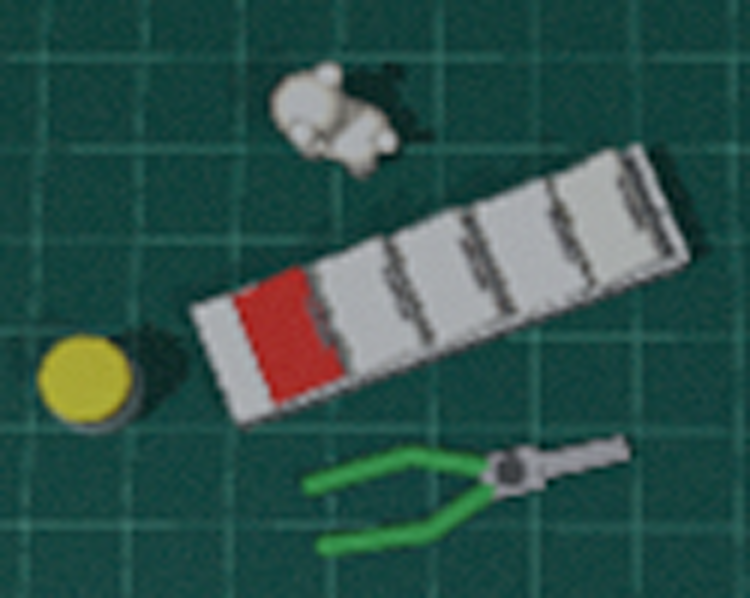

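View pics/s1.png

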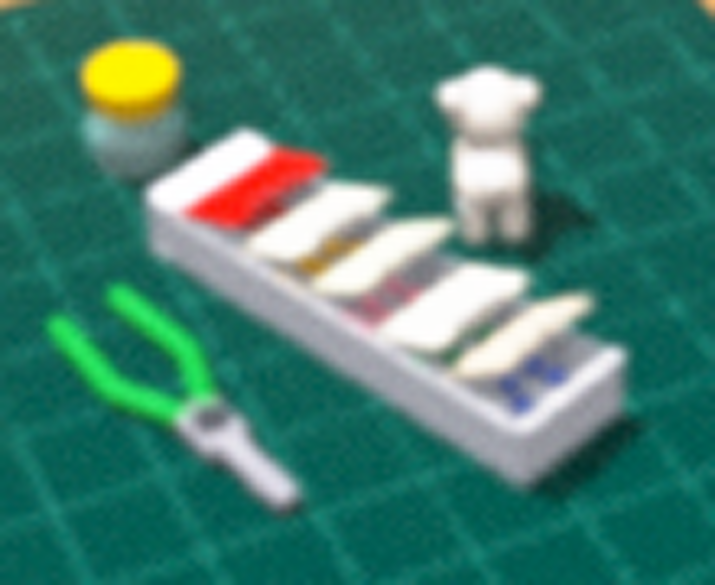

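Run:
```python
from h import *
from scipy.spatial.transform import Rotation as Ro
c=np.load("top0.npz"); s=np.load("side0.npz")
P=lambda c,q,o,f: ray(c,o[0]+(q[0]+.5)/f[0]-.5,o[1]+(q[1]+.5)/f[1]-.5,36)[:2]
T=lambda q:P(c,q,(180,145),(6,5.7)); S=lambda q:P(s,q,(185,165),(6.5,6.5))
for nm,L in (("top",[T(q) for q in((190,310),(240,425),(640,145),(690,262))]),("side",[S(q) for q in((245,130),(150,190),(627,352),(522,428))])):
    L=np.array(L); a=L[:2].mean(0); b=L[2:].mean(0); d=b-a
    print(nm,L.round(1).tolist(),a.round(1),b.round(1),np.linalg.norm(d).round(1),np.degrees(np.arctan2(d[1],d[0])).round(2))
print("dog",ray(c,180+335/6,145+118/5.7,50),"jar",ray(c,180+85/6,145+378/5.7,53))
```

```text
top [[527.8, 118.2], [468.9, 92.6], [615.6, -101.1], [554.0, -124.9]] [498.3 105.4] [ 584.8 -113. ] 234.9 -68.4
side [[528.4, 120.2], [471.3, 97.2], [617.1, -98.9], [555.1, -121.1]] [499.8 108.7] [ 586.1 -110. ] 235.1 -68.48
dog [624.52363652  47.3444732   50.        ] jar [488.90595761 164.30293328  53.        ]
```

Both views agree to about 3 mm. The ledge end is at (499,107), the far end at (585.5,-111.5), and the heading is -68.4°. I'll approach with the fingers shut and tool -x along the row.

```bash
cat >> h.py <<'E'
from scipy.spatial.transform import Rotation as Ro
E0=np.array([499.,107]); d=np.array([585.5,-111.5])-E0; d/=np.linalg.norm(d)
def plan(cmdpos,cmdrot,targets):
    R=Ro.from_euler("xyz",cmdrot)
    for (p) in targets: print(np.round(R.inv().apply(np.array(p)-cmdpos)/500,4))
E
python3 - <<'E'
from h import *
p0=np.array([136.08,584.333,231.267]); a=E0+d
t=np.array([*a,110]); m=(p0+t)/2; m[2]=200
plan(p0,[np.pi,0,1.34197],[m,t]); print(t,np.degrees(np.arctan2(-d[1],-d[0])),(np.arctan2(-d[1],-d[0])-1.34197)/np.pi)
E
```

```text
[-0.3834  0.4623  0.0625]
[-0.7668  0.9246  0.2425]
[499.36808677 106.07020856 110.        ] 111.59767189559345 0.19282474812456862
```

drive_tool --grip '[-1,-1,-1,-1,-1,-1,-1,-1,-1,-1,-1,-1]' --delta_pos '[[-0.03,0.04,0],[-0.07,0.09,0],[-0.11,0.13,0],[-0.15,0.18,0],[-0.19,0.23,0],[-0.23,0.28,0],[-0.27,0.33,0.01],[-0.31,0.37,0.02],[-0.34,0.41,0.03],[-0.37,0.44,0.05],[-0.38,0.46,0.06],[-0.38,0.46,0.06]]' --twist '[[0,0,-0.02],[0,0,-0.04],[0,0,-0.06],[0,0,-0.08],[0,0,-0.1],[0,0,-0.12],[0,0,-0.14],[0,0,-0.16],[0,0,-0.18],[0,0,-0.1928],[0,0,-0.1928],[0,0,-0.1928]]'

```text
time: 1.1
tcp_pos: [317.6, 345.4, 200.1]
tcp_rot: [-3.139, 0.001, 1.944]
force: [-0.1, -0.0, 0.4]
gripper_width: 0.002
```

Run:
```python
from h import *
s=robot.sense();print(s["time"],s["tcp_pos"],s["tcp_rot"],s["gripper_width"],s["force"])
R0=Ro.from_euler("xyz",[np.pi,0,1.34197]);p=np.array([136.08,584.333,231.267])+R0.apply(np.array([-.38,.46,.06])*500)
print(p); a=E0+d; plan(p,[np.pi,0,1.34197+.1928*np.pi],[[*a,110]])
```

```text
1.1 [317.55869569 345.35349112 200.14160858] [-3.13949568e+00  1.25667734e-03  1.94391364e+00] 0.002429349488239375 [-0.13232191 -0.01893769  0.3945806 ]
[316.98608383 347.11371572 201.267     ]
[-0.5825  0.1617  0.1825]
```

drive_tool --grip '[-1,-1,-1,-1,-1,-1,-1,-1,-1,-1,-1,-1]' --delta_pos '[[-0.04,0.01,0],[-0.1,0.03,0],[-0.17,0.05,0.01],[-0.24,0.07,0.02],[-0.31,0.09,0.03],[-0.38,0.11,0.05],[-0.45,0.13,0.07],[-0.51,0.15,0.1],[-0.55,0.16,0.13],[-0.575,0.162,0.16],[-0.5825,0.162,0.18],[-0.5825,0.162,0.182]]' --twist '[[0,0,0],[0,0,0],[0,0,0],[0,0,0],[0,0,0],[0,0,0],[0,0,0],[0,0,0],[0,0,0],[0,0,0],[0,0,0],[0,0,0]]'

```text
time: 2.1
tcp_pos: [498.6, 106.3, 108.5]
tcp_rot: [-3.138, -0.001, 1.946]
force: [-0.1, 0.4, 0.7]
gripper_width: -0.003
```

drive_tool --grip '[-1,-1,-1]' --delta_pos '[[0,0,0],[0,0,0],[0,0,0]]' --twist '[[0,0,0],[0,0,0],[0,0,0]]'

```text
time: 2.35
tcp_pos: [499.5, 107.3, 111.1]
tcp_rot: [3.14, 0.0, 1.949]
force: [0.1, 0.5, -0.1]
gripper_width: -0.003
```

Run:
```python
from h import *
s=robot.sense();print(s["time"],s["tcp_pos"],s["tcp_rot"],s["force"])
c=robot.read_camera("side");a=c["pixels"][120:255,165:315];cv2.imwrite("pics/s2.png",cv2.resize(a,None,fx=4.4,fy=4.4,interpolation=2))
a=robot.read_camera("top")["pixels"][145:250,180:305]; cv2.imwrite("pics/t2.png",cv2.resize(a,None,fx=5,fy=5,interpolation=2))
```

```text
2.35 [499.5460662  107.26926974 111.13805763] [3.14047835e+00 1.78038398e-04 1.94886591e+00] [ 0.1358925   0.45461467 -0.08694465]
```

View pics/s2.png

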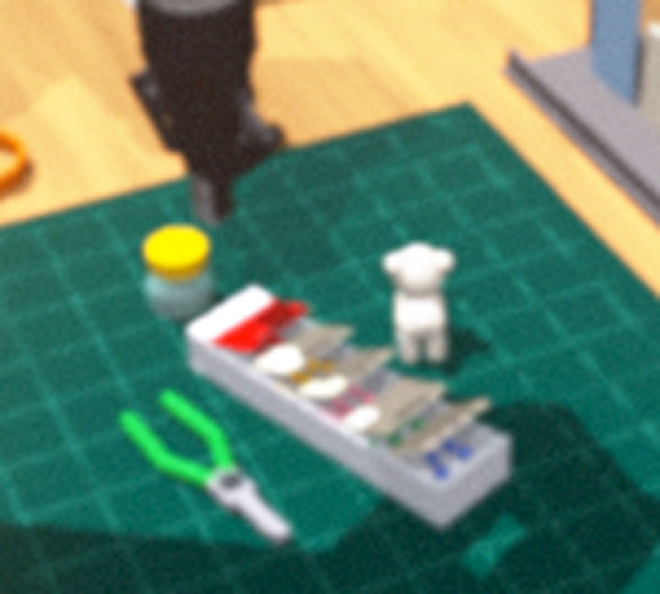

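The fingers are shut and hang above the ledge, with the tip at (213,215) in the side crop, clear of the jar. Next I go down to just above the ledge.

drive_tool --grip '[-1,-1,-1,-1,-1,-1,-1,-1,-1,-1]' --delta_pos '[[0,0,0.02],[0,0,0.04],[0,0,0.06],[0,0,0.08],[0,0,0.1],[0,0,0.12],[0,0,0.13],[0,0,0.1365],[0,0,0.1405],[0,0,0.1405]]' --twist '[[0,0,0],[0,0,0],[0,0,0],[0,0,0],[0,0,0],[0,0,0],[0,0,0],[0,0,0],[0,0,0],[0,0,0]]'

```text
time: 3.28
tcp_pos: [499.4, 106.1, 39.7]
tcp_rot: [-3.141, -0.0, 1.948]
force: [-0.9, 0.2, 0.2]
gripper_width: 0.002
```

drive_tool --grip '[-1,-1,-1,-1]' --delta_pos '[[0,0,0],[0,0,0],[0,0,0],[0,0,0]]' --twist '[[0,0,0],[0,0,0],[0,0,0],[0,0,0]]'

```text
time: 3.62
tcp_pos: [499.8, 106.1, 40.4]
tcp_rot: [3.141, 0.0, 1.948]
force: [-0.8, 0.2, -0.9]
gripper_width: -0.005
```

drive_tool --grip '[-1,-1]' --delta_pos '[[0,0,0.002],[0,0,0.002]]' --twist '[[0,0,0],[0,0,0]]'

```text
time: 3.78
tcp_pos: [499.6, 106.1, 39.1]
tcp_rot: [3.141, 0.0, 1.948]
force: [0.1, -0.6, -0.5]
gripper_width: 0.0
```

drive_tool --grip '[-1,-1]' --delta_pos '[[0,0,0.002],[0,0,0.002]]' --twist '[[0,0,0],[0,0,0]]'

```text
time: 3.95
tcp_pos: [499.4, 106.1, 37.9]
tcp_rot: [-3.141, 0.0, 1.948]
force: [-0.8, -0.1, -0.1]
gripper_width: 0.002
```

Run:
```python
from h import *
s=robot.sense();print(s["time"],s["tcp_pos"],s["tcp_rot"],s["force"])
a=robot.read_camera("side")["pixels"][150:255,165:315];cv2.imwrite("pics/s3.png",cv2.resize(a,None,fx=5,fy=5,interpolation=2))
s=robot.sense();print(s["tcp_pos"],s["force"])
```

```text
3.95 [499.41663154 106.11493577  37.92834098] [-3.14139701e+00  2.53271674e-05  1.94769053e+00] [-0.81116568 -0.13363503 -0.06447967]
[499.42031037 106.10862547  37.97263942] [ 0.6519697   0.24996098 -0.07230757]
```

View pics/s3.png

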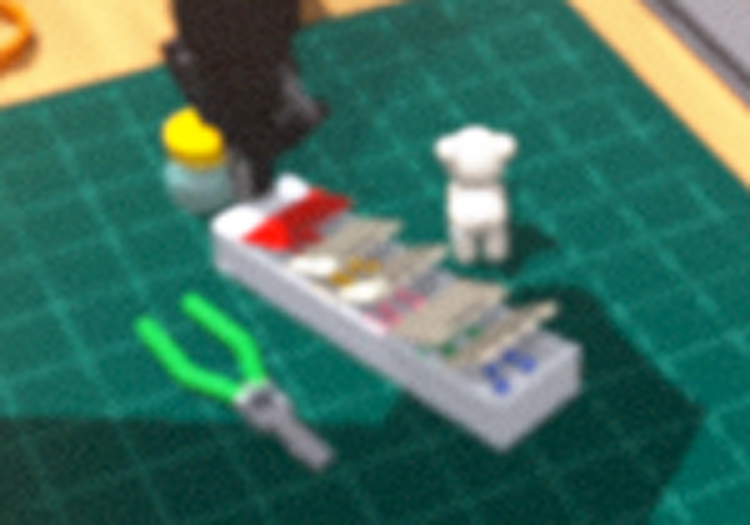

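The shut fingertips sit just over the ledge around (255,190), with command and reading both at z=38. I start the light sweep.

drive_tool --grip '[-1,-1,-1,-1,-1,-1,-1,-1,-1,-1,-1,-1]' --delta_pos '[[-0.005,0,0.0015],[-0.013,0,0.0015],[-0.021,0,0.0015],[-0.029,0,0.0015],[-0.037,0,0.0015],[-0.045,0,0.0015],[-0.053,0,0.0015],[-0.061,0,0.0015],[-0.069,0,0.0015],[-0.077,0,0.0015],[-0.08,0,0.0015],[-0.08,0,0.0015]]' --twist '[[0,0,0],[0,0,0],[0,0,0],[0,0,0],[0,0,0],[0,0,0],[0,0,0],[0,0,0],[0,0,0],[0,0,0],[0,0,0],[0,0,0]]'

```text
time: 5.0
tcp_pos: [514.5, 68.5, 37.3]
tcp_rot: [3.142, 0.0, 1.947]
force: [0.5, 0.1, 0.8]
gripper_width: 0.001
```

Run:
```python
from h import *
s=robot.sense();print(s["time"],s["tcp_pos"],s["tcp_rot"],s["force"])
a=robot.read_camera("side")["pixels"][150:255,165:315];cv2.imwrite("pics/s4.png",cv2.resize(a,None,fx=5,fy=5,interpolation=2))
```

```text
5.0 [514.47536372  68.48892077  37.30713793] [3.14151926e+00 2.03228812e-04 1.94719118e+00] [0.5489297  0.0641106  0.79023806]
```

View pics/s4.png

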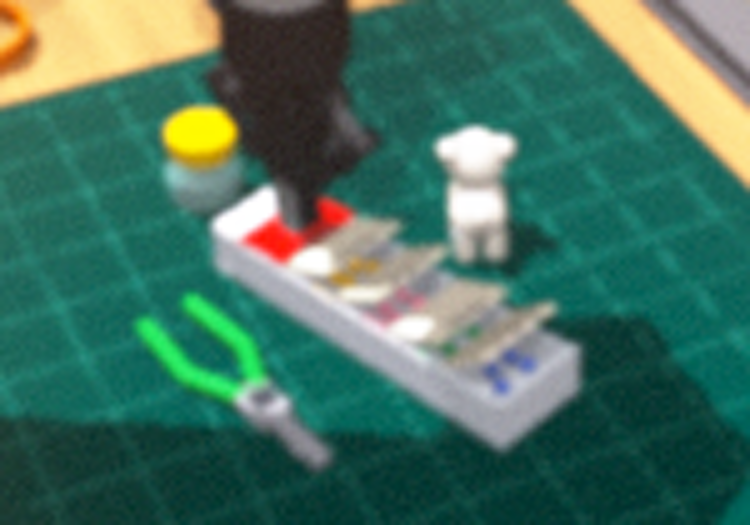

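The red lid is lying down around (300,235), the organiser hasn't shifted and forces are under 1 N. I continue along the row.

drive_tool --grip '[-1,-1,-1,-1,-1,-1,-1,-1,-1,-1,-1,-1]' --delta_pos '[[-0.008,0,0],[-0.016,0,0],[-0.024,0,0],[-0.032,0,0],[-0.04,0,0],[-0.048,0,0],[-0.056,0,0],[-0.064,0,0],[-0.072,0,0],[-0.08,0,0],[-0.088,0,0],[-0.096,0,0]]' --twist '[[0,0,0],[0,0,0],[0,0,0],[0,0,0],[0,0,0],[0,0,0],[0,0,0],[0,0,0],[0,0,0],[0,0,0],[0,0,0],[0,0,0]]'

```text
time: 6.05
tcp_pos: [532.0, 23.9, 37.3]
tcp_rot: [-3.142, 0.0, 1.948]
force: [0.6, 0.2, -0.2]
gripper_width: 0.0
```

Run:
```python
from h import *
s=robot.sense();print(s["time"],s["tcp_pos"],s["tcp_rot"],s["force"])
a=robot.read_camera("side")["pixels"][150:255,165:315];cv2.imwrite("pics/s5.png",cv2.resize(a,None,fx=5,fy=5,interpolation=2))
```

```text
6.05 [532.02907347  23.85511702  37.31989275] [-3.14151514e+00  1.23952611e-04  1.94770910e+00] [ 0.58348123  0.20072378 -0.21140459]
```

View pics/s5.png

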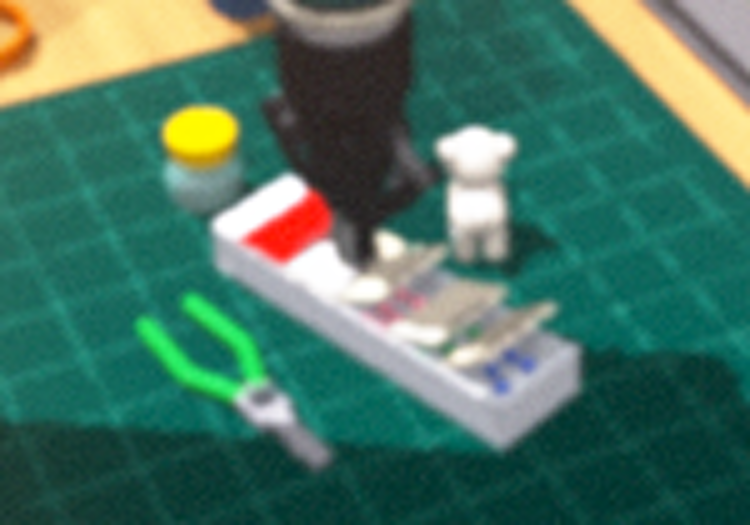

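Lid 1 is flat at (290,230), lid 2 is down under the fingers, and the organiser is still. I continue at the same pace.

drive_tool --grip '[-1,-1,-1,-1,-1,-1,-1,-1,-1,-1,-1,-1]' --delta_pos '[[-0.008,0,0],[-0.016,0,0],[-0.024,0,0],[-0.032,0,0],[-0.04,0,0],[-0.048,0,0],[-0.056,0,0],[-0.064,0,0],[-0.072,0,0],[-0.08,0,0],[-0.088,0,0],[-0.096,0,0]]' --twist '[[0,0,0],[0,0,0],[0,0,0],[0,0,0],[0,0,0],[0,0,0],[0,0,0],[0,0,0],[0,0,0],[0,0,0],[0,0,0],[0,0,0]]'

```text
time: 7.1
tcp_pos: [549.7, -20.8, 37.3]
tcp_rot: [-3.141, 0.0, 1.948]
force: [0.6, 0.8, 0.4]
gripper_width: -0.002
```

Run:
```python
from h import *
s=robot.sense();print(s["time"],s["tcp_pos"],s["tcp_rot"],s["force"])
a=robot.read_camera("side")["pixels"][150:255,165:315];cv2.imwrite("pics/s6.png",cv2.resize(a,None,fx=5,fy=5,interpolation=2))
```

```text
7.1 [549.65730711 -20.75626608  37.29043263] [-3.14143691e+00  6.99662404e-05  1.94771701e+00] [0.55090105 0.82919325 0.41404415]
```

View pics/s6.png

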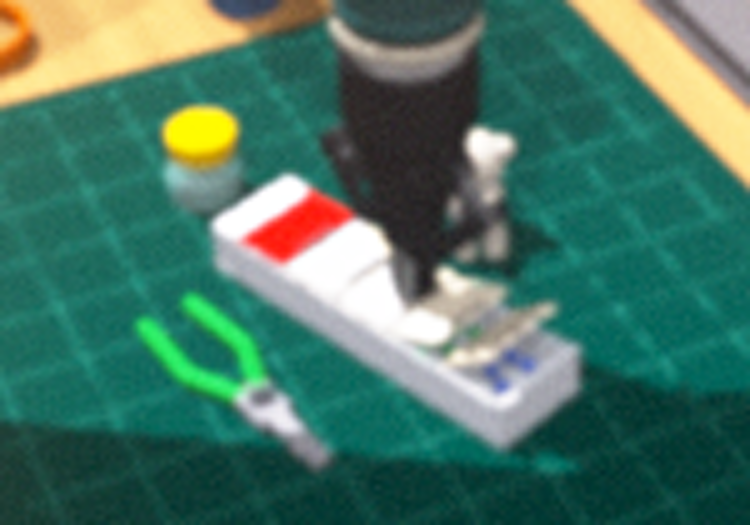

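Run:
```python
from h import *
c=robot.read_camera("side");a=c["pixels"][180:225,205:260];cv2.imwrite("pics/s7.png",cv2.resize(a,None,fx=13,fy=13,interpolation=0))
```

```text
(no output)
```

View pics/s7.png

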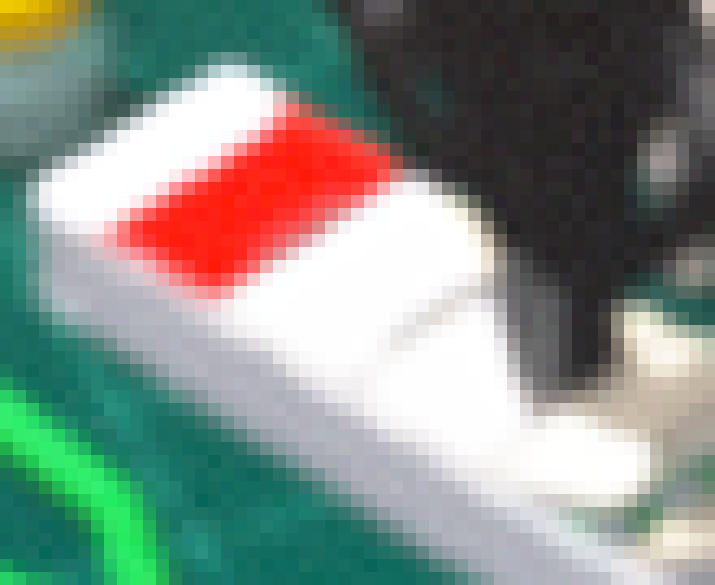

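Lids 1–3 lie flat. A thin dark seam shows at the edge of lid 2, around (440,315) in the zoom. I'll check it again once the arm is clear.

drive_tool --grip '[-1,-1,-1,-1,-1,-1,-1,-1,-1,-1,-1,-1]' --delta_pos '[[-0.008,0,0],[-0.016,0,0],[-0.024,0,0],[-0.032,0,0],[-0.04,0,0],[-0.048,0,0],[-0.056,0,0],[-0.064,0,0],[-0.072,0,0],[-0.08,0,0],[-0.088,0,0],[-0.096,0,0]]' --twist '[[0,0,0],[0,0,0],[0,0,0],[0,0,0],[0,0,0],[0,0,0],[0,0,0],[0,0,0],[0,0,0],[0,0,0],[0,0,0],[0,0,0]]'

```text
time: 8.2
tcp_pos: [567.0, -65.0, 37.3]
tcp_rot: [-3.141, -0.001, 1.947]
force: [-1.4, 2.9, 1.1]
gripper_width: -0.003
```

Run:
```python
from h import *
s=robot.sense();print(s["time"],s["tcp_pos"],s["tcp_rot"],s["force"])
a=robot.read_camera("side")["pixels"][170:255,195:295];cv2.imwrite("pics/s8.png",cv2.resize(a,None,fx=7,fy=7,interpolation=2))
```

```text
8.2 [566.9617234  -64.96215188  37.25121701] [-3.14109461e+00 -8.93856849e-04  1.94735267e+00] [-1.4208164   2.93566183  1.08849917]
```

View pics/s8.png

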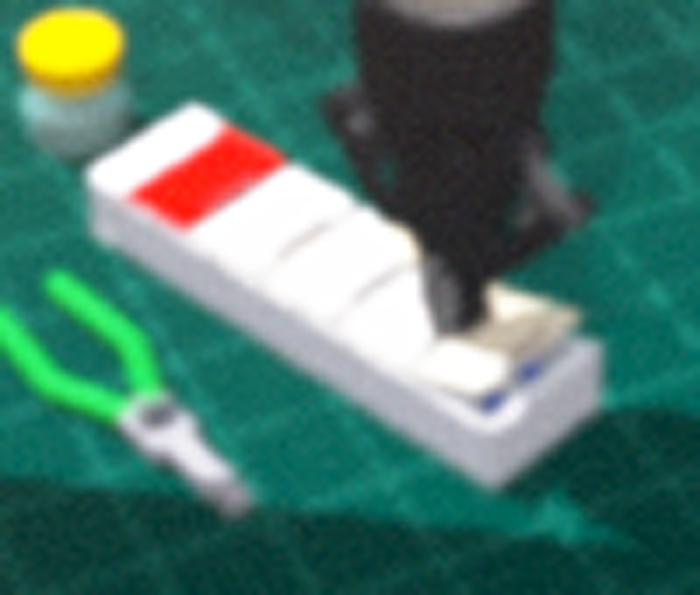

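Lids 1–4 look flat. At lid 5's hinge the resistance rose to about 3 N along the row. I'll raise the fingers a little, move toward lid 5's free edge and press down there, then finish the stroke.

drive_tool --grip '[-1,-1,-1,-1,-1,-1,-1,-1,-1,-1,-1,-1]' --delta_pos '[[0,0,-0.016],[0.0,0,-0.04],[-0.006,0,-0.05],[-0.02,0,-0.05],[-0.034,0,-0.05],[-0.036,0,-0.04],[-0.036,0,-0.028],[-0.038,0,-0.018],[-0.042,0,-0.01],[-0.046,0,-0.004],[-0.05,0,0],[-0.05,0,0]]' --twist '[[0,0,0],[0,0,0],[0,0,0],[0,0,0],[0,0,0],[0,0,0],[0,0,0],[0,0,0],[0,0,0],[0,0,0],[0,0,0],[0,0,0]]'

```text
time: 9.25
tcp_pos: [576.3, -88.5, 36.6]
tcp_rot: [-3.141, -0.0, 1.948]
force: [0.3, -0.3, 1.5]
gripper_width: 0.003
```

drive_tool --grip '[-1,-1,-1,-1,-1]' --delta_pos '[[-0.008,0,0],[-0.016,0,0],[-0.024,0,0],[-0.026,0,0],[-0.026,0,0]]' --twist '[[0,0,0],[0,0,0],[0,0,0],[0,0,0],[0,0,0]]'

```text
time: 9.67
tcp_pos: [581.7, -100.9, 37.6]
tcp_rot: [3.141, 0.001, 1.947]
force: [0.1, -0.4, 0.6]
gripper_width: 0.001
```

drive_tool --grip '[-1,-1,-1,-1,-1,-1,-1,-1,-1,-1,-1,-1]' --delta_pos '[[0,0,-0.02],[0,0,-0.05],[0,0,-0.1],[0,0,-0.16],[0,0,-0.22],[0,0,-0.28],[-0.06,0,-0.32],[-0.14,0,-0.34],[-0.2,0,-0.34],[-0.26,0,-0.34],[-0.3,0,-0.34],[-0.3,0,-0.34]]' --twist '[[0,0,0],[0,0,0],[0,0,0],[0,0,0],[0,0,0],[0,0,0],[0,0,0],[0,0,0],[0,0,0],[0,0,0],[0,0,0],[0,0,0]]'

```text
time: 10.67
tcp_pos: [637.8, -244.0, 208.3]
tcp_rot: [3.14, 0.003, 1.945]
force: [1.1, 0.1, -0.7]
gripper_width: -0.002
```

Run:
```python
from h import *
s=robot.sense();print(s["time"],s["tcp_pos"],s["force"])
c=robot.read_camera("side");cv2.imwrite("pics/s9f.png",c["pixels"]);a=c["pixels"][165:255,185:295];cv2.imwrite("pics/s9.png",cv2.resize(a,None,fx=6.5,fy=6.5,interpolation=2))
c=robot.read_camera("top");cv2.imwrite("pics/t9f.png",c["pixels"]);a=c["pixels"][145:250,180:305]; cv2.imwrite("pics/t9.png",cv2.resize(a,None,fx=6,fy=5.7,interpolation=2))
```

```text
10.6667 [ 637.79183082 -244.03186531  208.25338586] [ 1.06543416  0.1176224  -0.70987309]
```

View pics/s9.png

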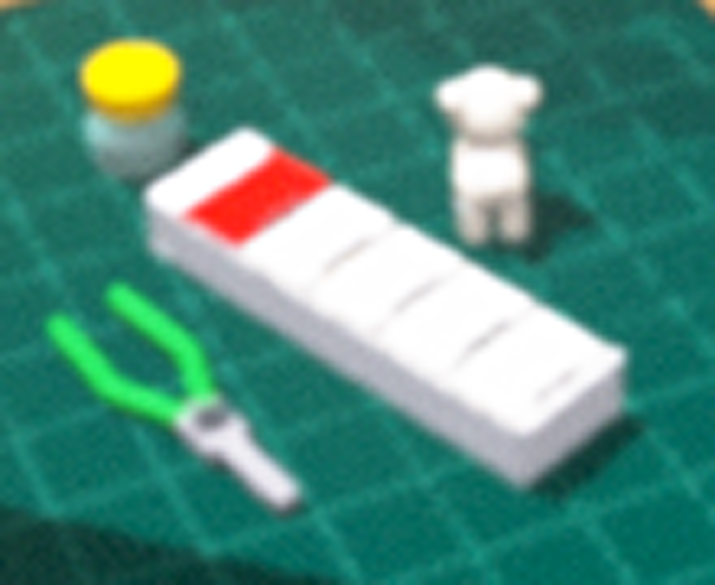

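View pics/t9.png

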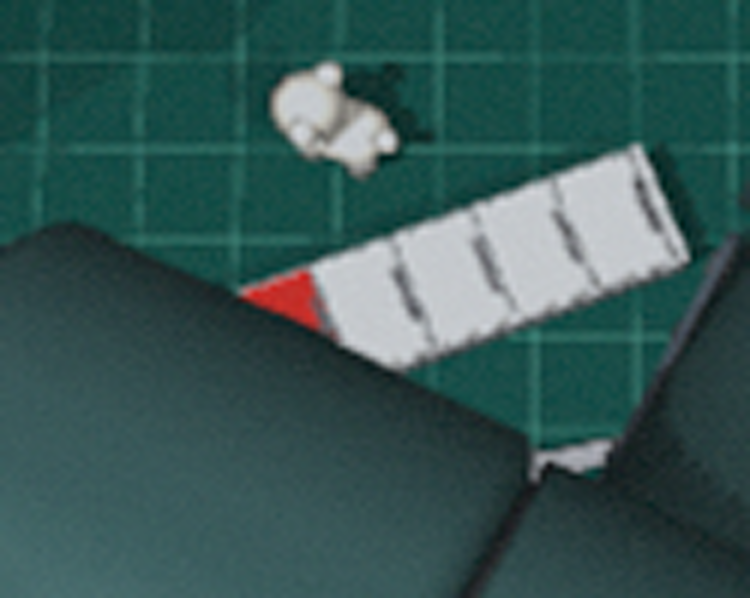

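All five lids are level. The visible seams match each other, lid 5 closes flush with the end wall, and the organiser's corners sit at the same pixels as at the start (side: (245,130), (627,352)). I let the arm settle and hand in.

drive_tool --grip '[-1,-1,-1,-1]' --delta_pos '[[0,0,0],[0,0,0],[0,0,0],[0,0,0]]' --twist '[[0,0,0],[0,0,0],[0,0,0],[0,0,0]]'

```text
time: 11.1
tcp_pos: [636.2, -238.8, 207.5]
tcp_rot: [-3.141, -0.0, 1.949]
force: [-0.2, 0.2, -0.4]
gripper_width: 0.002
```

Run:
```python
from h import *
a=cv2.imread("pics/side0.png");b=robot.read_camera("side")["pixels"]
d_=cv2.absdiff(a,b).max(2); print("glue/eraser diff",(d_[265:340,245:325]>60).sum(),"pot/tape",(d_[130:170,140:225]>60).sum(),"pliers/jar",(d_[165:245,190:215]>60).sum())
print(robot.finish_job())
```

```text
glue/eraser diff 1372 pot/tape 0 pliers/jar 0
the job is handed in; nothing more can be done
None
```

View pics/s9f.png

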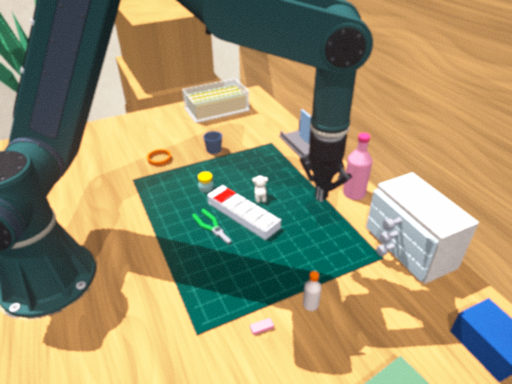

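All five lids look shut and flat in the last pictures, and I've handed the job in; no verdict is reported. I ran the closed fingertips along the row from the ledge, about 1 mm above shut height, closing lids 1 to 4 in order. For lid 5 I lifted over its hinge and pressed down near its free edge, because the resistance there had risen to about 3 N. Then I moved clear, at about 11 s of the 45 s limit.

- **Organiser:** its visible corners sit at the same pixels as at the start. The largest force in the readings, taken after each move, was about 3.4 N.
- **Lids:** a thin dark seam shows at lids 2 to 5. It looks the same at each, so I took it to be the edge strip. I judged the lids shut from the pictures and the sweep height and did not measure their angles.
- **Things around it:** comparing the side pictures from start and end showed no change at the pot, tape, pliers or jar, and the dog looks unmoved.
- **One check disagreed:** the same comparison flagged changed pixels around the glue and eraser. In a side picture taken just before hand-in both stand at their starting pixels, (313,292) and (262,326), and the arm never went near them. The change is most likely the arm's shadow, which lay there in the first picture.

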